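# Tap the casting-stand wedge tight with the mallet

### The job

The gel tray sits loose in its casting stand: pick up the mallet by its handle and, with three or more separate light taps on the thick end of the yellow wedge, drive the wedge in until it stops advancing and the tray is clamped tight. Touch the wedge with the mallet only, never hammer it hard, then lay the mallet back on the blue mat and leave the other lab things where they are.

Things in the scene. Friction and masses are not known exactly. Their poses are not given: they have to be found in the camera images.
- mallet_grip (a point): Grip point of the mallet, on its red handle at mid-height, 17 mm above the mat. x runs along the handle towards the head, y along the head, z up as it lies flat. Handle 18 mm wide (y), 20 mm high (z), clear of other parts from 32 mm ahead of this point to 99 mm behind it.
- mallet_face (a point): Centre of the mallet's striking face on its -y side: 50 mm ahead of the grip point and 40 mm to its -y. Same axes as the grip point.
- mallet: The mallet, about 0.32 kg, mostly head; origin at its underside, 17 mm under the grip point, same axes. Steel head centred 50 mm ahead (+x): 34 mm (x) by 34 mm (z), 80 mm long (y) over its round white faces, 33 mm across. Black butt 30 mm long, 26 mm wide, 34 mm high, centred 115 mm behind.
- mat: Blue rubber mat fixed to the bench, 300 mm (x) by 200 mm (y), 3 mm thick; origin at the centre of its underside, z up. The mallet starts here and goes back here.
- stand: White casting stand fixed to the bench: base 190 (x) x 116 (y) x 15 mm, origin at the centre of its underside. From -x to +x: rail 36 mm high, wedge channel, gate, tray, fence 40 mm high; nothing tops 67 mm. The channel runs along y, mouth at y = +50 mm; a 26 mm wide tongue of the base carries the wedge out to y = 94 mm. The wedge is driven to -y.
- wedge: Loose yellow wedge between rail and gate, 120 mm long (y), 40 mm high, 12 mm thick at its -y end, 27 mm at +y. Origin at underside, half-way along. Slides easily (under 4 N) until the tray is nipped, then stops within a few mm: tight when 10 to 15 N no longer moves it. That comes 10 to 60 mm on from the start, unforeseeable, with 20 mm or more still sticking out.
- wedge_end (a point): Centre of the wedge's thick end face (27 mm wide, 40 mm high), the face to tap; 20 mm above the wedge's underside, 35 mm above the bench. The outward normal is +y of the wedge; tap towards -y. Taps at 50 to 100 mm/s are right, over 250 mm/s too hard.
- gate: Grey sliding gate between wedge and tray, 100 mm long (y) and 42 mm high; moves along the stand's x, pushed towards +x by the wedge. Its origin was at the stand's origin when fully back.
- tray: Clear blue gel tray, 100 mm (x) by 80 mm (y) by 30 mm high, loose on the stand between gate and fence with 1 to 4 mm of play; origin at the centre of its underside.
- tip_rack: Bystander: purple box of pipette tips, 120 x 85 x 57 mm.
- well_plate: Bystander: white well plate, 127 x 85 x 15 mm.
- comb: Bystander: red gel comb lying flat, 100 mm long, 6 mm thick.
- buffer_bottle: Bystander: bottle, 70 mm across, 170 mm high.
- beaker: Bystander: glass beaker, 70 mm across, 90 mm high.
- tube_rack: Bystander: blue tube rack, 60 x 120 x 41 mm.
Things that resemble listed ones, but are neither listed nor needed, are in the scene too. What is meant by the wedge is not brown or pink, and is the larger of those in its own colour.

How it is judged:
By the outcome, as a careful person would: the job done as asked, in the order asked, and still so for the second after the job is handed in, with the robot touching nothing.
It also fails if it takes over 51 s, if anything falls off the work surface, if the arm or the gripper's body presses on something with over 40 N, if the wrist force passes 120 N, or if a joint passes its speed limit or range.

### The arm

A 6-joint arm with a two-finger parallel gripper is mounted at the origin on the work surface. World frame = base frame: x ahead of the robot, y to its left, z up, the work surface at z = 0. Lengths are in m, angles in rad, forces in N, time in s.
With the tool pointing down it reaches from about 0.375 to 0.9 m from the base axis. Payload 3.1 kg.
Tool frame: the origin (TCP) lies at the very end of the fingers, on their centre line; the grasp point (between the pads) lies 19 mm behind it; z points along the fingers, y is the direction in which the jaws open and shut (so a half turn about z gives the same grasp; the last joint's range is limited). The gripper opens to 87 mm and grips with 3 to 60 N. Pads are 19 mm wide; open, the fingers measure 117 mm over their backs; the gripper's body (75 mm by 190 mm) begins 51 mm behind the grasp point.
Start: joints at [-1.528, 0.527, 1.433, -0, 1.181, -0.178], TCP at [0.137, -0.61, 0.223] pointing down, gripper open.
Joint ranges: [-3.08, 3.08], [-0.75, 2.2], [0.22, 2.44], [-1.43, 4.57], [0, 2.65], [-2.85, 2.85]. Speed limits (rad/s): [2.79, 2.79, 3.14, 3.14, 3.14, 3.14].

### API

Orientations are given as a unit quaternion [x, y, z, w].
In Python, from rig import robot gives the robot as it stands. The module is installed in compiled form; this text tells all that it offers.
- The arm moves only by the tool send_rows, never from a script. Its argument "deltas" is a list of rows, each an object of numbers: "tx", "ty", "tz": the shift along the tool's x, y, z in cm; "rx", "ry", "rz": the turn, a rotation vector about the tool's x, y, z in rad. A call has 1 to 5 rows; each row is the pose to reach, as a shift and turn from the pose commanded when the call began, along the tool's axes at that moment; what a row does not reach only later rows make up. A row lasts 1/12 s, in which the tool goes at most 41.7 mm and 7.16 degrees, less where a joint would pass 70% of its speed; a pose out of reach is approached as far as the arm can. A call with a gripper value outside its range is refused whole. "claw" is the finger opening in cm, from 0 to 8.7, set as the call begins (left out, the last holds). The fingers move at their own pace and stop on an object; "squeeze" is the grip in N (left out, the last holds). Time passes only in rows, so rows that repeat a pose let the fingers close. It gives the time, the measured TCP pose, the force and the opening at its end, in the units of the state.
- robot.get_obs(): the state, without advancing time (a new reading comes with each control period).
- robot.camera(name): name is "scene" or "top" or "wrist"; returns a dict with "color" (384x512x3 uint8, red, green, blue), "z_map" (384x512 float32, m along the optical axis (not along the pixel's ray), 0 where there is no reading), "intrinsics" (3x3 intrinsics, pixels), "R" (3x3) and "t" (3): a world point X has camera coordinates R X + t; the wrist camera has in their place "tool_from_camera" (4x4, takes a point from camera to tool coordinates, whose origin is the TCP and whose axes are the flange's). Camera axes: x right, y down, z forward; pixel columns grow to the right and rows downward; lengths in m; the calibration is good to about 2 mm. A picture is of the moment at which its call begins: read the wrist's pose just before it.
- robot.hand_in(): hands the job in, once; it reports no verdict.
Trained networks look in the newest picture that a camera, given by its name, has taken for a name from the list of things; names that differ only in an ending like _2 or _b are one class to them, and where a whole thing is asked for, a point or a joint stands for the part that bears it (a point fixed in the world has none). Each returns a list of dicts, best first, with "p" (0 to 1); they miss things now and then, are a little off and sometimes report something else, mostly with a low value. They report only what shows in the picture. A call takes as long as a camera call. They do not tell look-alikes from the thing itself.
- robot.outline_of(label, camera): "pixels" (384x512 bool, what is visible of it) and "xy" ([column, row] in pixels, amid what is visible of it).
- robot.tip_of(label, camera): "xy" ([column, row] in pixels: a listed point, or the origin of a listed thing).
The state is a dict: "time": time; "q": joint angles; "joint_velocities": joint speeds; "joint_torque": joint torques, N m; "position": TCP position; "tool_rot": TCP orientation; "ft_force": force on the tool from outside, world axes, zero at the start; "moment": the same for the moment, N m; "grip_width": finger opening in m.
Only numpy, scipy, OpenCV 4.12 (cv2) and the standard library are available. Lean on these libraries where they do the work, as an engineer would, in place of code of your own. Each camera call takes 0.05 s, during which the arm holds its last target.

## Working session

There is one attempt and no reset: what is moved stays moved. The work goes in short steps, Python scripts to look and compute and a tool call to move; the robot and the scene stay as the last step left them, time stands still between calls to the robot, and variables do not carry over. Pictures are saved under pics/ and viewed, and the job is handed in when it is done.

Besides the shell and the picture viewer there is one more tool, called after "Call:" as name(argument=value, ...), one argument or row to a line, values as JSON. send_rows: Moves the arm, as the interface text tells. Its arguments: {"type":"object","properties":{"deltas":{"type":"array","items":{"type":"object","properties":{"tx":{"type":"number"},"ty":{"type":"number"},"tz":{"type":"number"},"rx":{"type":"number"},"ry":{"type":"number"},"rz":{"type":"number"}}}},"claw":{"type":"number"},"squeeze":{"type":"number"}},"required":["deltas"]}

```bash
mkdir -p pics; cat > h.py <<'E'
import numpy as np, cv2
from rig import robot
from scipy.spatial.transform import Rotation as Ro
def save(n,c): cv2.imwrite('pics/'+n+'.png',cv2.cvtColor(c,cv2.COLOR_RGB2BGR))
def w(cam,uv,z=None):
    K=cam['intrinsics']; u,v=uv
    r=np.linalg.inv(K)@np.array([u,v,1.])
    if 'R' in cam: R=cam['R'].T; o=-R@cam['t']
    else:
        T=cam['T']; R=T[:3,:3]; o=T[:3,3]
    if z is None:
        d=cam['z_map'][int(round(v)),int(round(u))]; return o+R@(r*d)
    d=R@r; return o+d*(z-o[2])/d[2]
def cam(n):
    ob=robot.get_obs(); c=robot.camera(n)
    if n=='wrist':
        T=np.eye(4); T[:3,:3]=Ro.from_quat(ob['tool_rot']).as_matrix(); T[:3,3]=ob['position']
        c['T']=T@c['tool_from_camera']
    return c
E
python3 - <<'E'
from h import *
print(robot.get_obs())
for n in ['top','scene']:
    c=cam(n); save(n+'0',c['color']); np.savez(n+'0.npz',**c)
    for l in ['mallet','mallet_grip','mallet_face','mat','stand','wedge','wedge_end','gate','tray']:
        print(n,l,[(np.round(d['xy']),round(d['p'],2)) for d in robot.outline_of(l,n)][:4],[(np.round(d['xy'],1),round(d['p'],2)) for d in robot.tip_of(l,n)][:4])
E
```

```text
{'time': 0.0, 'q': array([-1.52849972e+00,  5.28444717e-01,  1.43391772e+00, -3.15165156e-05,
        1.18137639e+00, -1.78496786e-01]), 'joint_velocities': array([ 0.00043521, -0.00161699,  0.00044784, -0.00097015,  0.00071023,
       -0.00015737]), 'joint_torque': array([-1.05506060e-03, -4.40047753e+01, -1.76595712e+01,  6.32395386e-02,
        5.81485033e-02, -1.65458837e-04]), 'position': array([ 0.13686761, -0.60907455,  0.2215799 ]), 'tool_rot': array([ 9.93911238e-01,  1.10178491e-01,  5.84823437e-05, -1.07158715e-03]), 'ft_force': array([-0.25199517,  0.59090301,  0.00742645]), 'moment': array([ 0.01381688,  0.031219  , -0.04041366]), 'grip_width': 0.08696735721576172}
top mallet [(array([129., 180.]), 0.95)] [(array([127.9, 180.8]), 0.56), (array([128.9, 182.4]), 0.44), (array([257. , 153.3]), 0.42)]
top mallet_grip [(array([128., 175.]), 0.9)] [(array([131.2, 179.4]), 0.72)]
top mallet_face [(array([132., 174.]), 0.91)] [(array([140.2, 165.2]), 0.9)]
top mat [(array([124., 182.]), 0.72), (array([355., 189.]), 0.39)] [(array([126. , 181.6]), 0.64)]
top stand [(array([279., 
[... 1092 characters left out ...]
90.]), 0.35)] [(array([295.1, 249.2]), 0.67)]
scene wedge [(array([292., 296.]), 0.94), (array([108., 230.]), 0.87), (array([301., 209.]), 0.64), (array([237., 218.]), 0.5)] [(array([290. , 221.2]), 0.92), (array([109.5, 232.3]), 0.9), (array([291.6, 300.2]), 0.68), (array([239.5, 219. ]), 0.66)]
scene wedge_end [(array([308., 145.]), 0.69), (array([300., 215.]), 0.67), (array([293., 294.]), 0.66), (array([281., 228.]), 0.63)] [(array([307.7, 210.2]), 0.74), (array([104.4, 244.2]), 0.62), (array([324.9, 155. ]), 0.62), (array([227.2, 211.6]), 0.59)]
scene gate [(array([281., 229.]), 0.85)] []
scene tray [(array([299., 244.]), 0.98), (array([307., 148.]), 0.74)] [(array([298.3, 246. ]), 0.6)]
```

```bash
ls pics
```

```text
scene0.png
top0.png
```

View pics/top0.png

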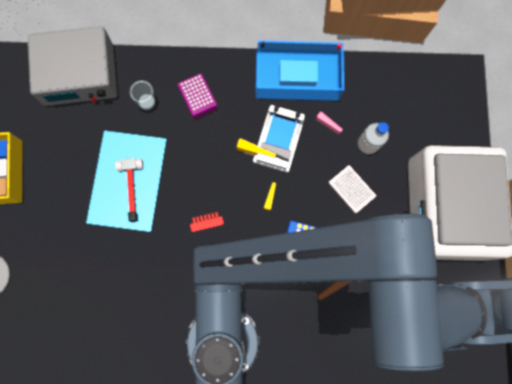

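View pics/scene0.png

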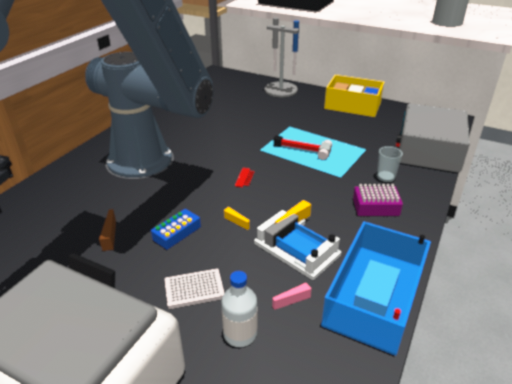

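```bash
python3 - <<'E'
from h import *
c=dict(np.load('top0.npz'))
im=cv2.resize(c['color'][110:240,70:370],None,fx=2.6,fy=2.6,interpolation=cv2.INTER_CUBIC); save('crop0',im)
for uv,z in [((131.2,179.4),.02),((140.2,165.2),.02),((236.2,145.9),.035),((126,181.6),0),((255.7,153.4),0)]: print(uv,w(c,uv).round(4),w(c,uv,z).round(4))
print(-c['R'].T@c['t'],c['intrinsics'][0,0])
s=dict(np.load('scene0.npz'))
for uv,z in [((307.1,145.3),.02),((323,155.5),.02),((307.7,210.2),.035),((311,153),0),((295,249),0),((290,221),0.015)]: print(uv,w(s,uv).round(4),w(s,uv,z).round(4))
E
```

```text
(131.2, 179.4) [0.4813 0.2941 0.0321] [0.4838 0.2968 0.02  ]
(140.2, 165.2) [0.5263 0.2684 0.0356] [0.53   0.2717 0.02  ]
(236.2, 145.9) [ 0.6058 -0.0277  0.0011] [ 0.5962 -0.0282  0.035 ]
(126, 181.6) [0.4783 0.3148 0.0107] [0.4804 0.3173 0.    ]
(255.7, 153.4) [ 0.5712 -0.0897  0.0432] [ 0.5828 -0.0908  0.    ]
[ 0.17300668 -0.04945721  1.52929438] 492.5963028882294
(307.1, 145.3) [0.4731 0.2943 0.0282] [0.4682 0.3077 0.02  ]
(323, 155.5) [0.5398 0.2687 0.0208] [0.5394 0.2701 0.02  ]
(307.7, 210.2) [ 0.6114 -0.0449  0.0395] [ 0.6095 -0.0395  0.035 ]
(311, 153) [0.4897 0.292  0.004 ] [0.4875 0.2983 0.    ]
(295, 249) [ 0.6429 -0.2053  0.0444] [ 0.626  -0.1605  0.    ]
(290, 221) [ 0.5959 -0.1298  0.0585] [ 0.5763 -0.0808  0.015 ]
```

Wedge candidates in the top view:
- yellow wedge in the stand, (250,147)
- small yellow wedge, (270,196)
- pink wedge, (330,123)
- brown wedge, (332,290)

I choose the large yellow one in the stand. There is only one mallet, at (130,180), on the blue mat. I'll check both with close wrist views on the way.

```bash
cat >> h.py <<'E'
def delta(pos,yaw):
    ob=robot.get_obs(); R=Ro.from_quat(ob['tool_rot'])
    Rt=Ro.from_matrix(np.array([[np.cos(yaw),np.sin(yaw),0],[np.sin(yaw),-np.cos(yaw),0],[0,0,-1]]))
    d=R.inv().apply(np.array(pos)-ob['position'])*100
    print('t',ob['time'].__round__(2),'d cm',d.round(2),'r',(R.inv()*Rt).as_rotvec().round(4),'|',np.linalg.norm(d).round(2))
E
python3 - <<'E'
from h import *
delta([.42,-.42,.30],-.1); delta([.53,-.06,.30],-.22)
print(robot.camera('wrist')['tool_from_camera'].round(3))
E
```

```text
t 1.9 d cm [ 31.78 -12.32  -7.75] r [-0.      0.      0.3208] | 34.95
t 1.9 d cm [ 50.4  -45.04  -7.75] r [-0.      0.      0.4408] | 68.03
[[-0.001 -0.958 -0.286  0.079]
 [ 1.    -0.001 -0.001  0.   ]
 [ 0.001 -0.286  0.958 -0.162]
 [ 0.     0.     0.     1.   ]]
```

View pics/crop0.png

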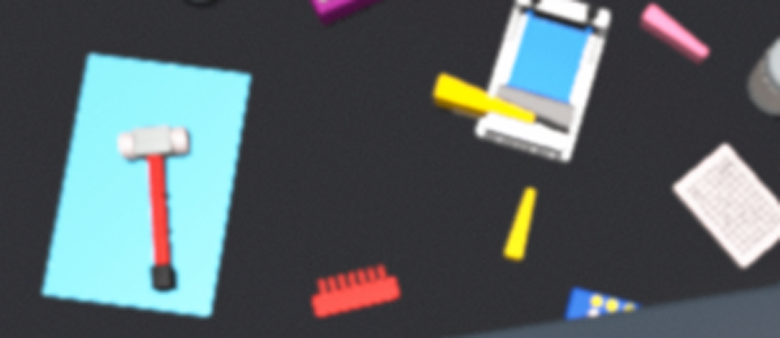

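The crop confirms it: the large yellow wedge is in the stand with its thick end at left (top pixel about (240,144)), and the mallet lies on the blue mat. Moving out now.

Call:
send_rows(
  deltas=[
    {"tx": 3.5, "ty": -1.4, "tz": -0.8, "rz": 0.06},
    {"tx": 7, "ty": -2.8, "tz": -2, "rz": 0.12},
    {"tx": 11, "ty": -4.2, "tz": -3.5, "rz": 0.18},
    {"tx": 14.5, "ty": -6, "tz": -5, "rz": 0.24},
    {"tx": 18, "ty": -8, "tz": -6.5, "rz": 0.3},
  ],
)

```text
schema error: expected keys tx, ty, tz, rx, ry, rz
```

```bash
python3 - <<'E'
from h import *
delta([.60,-.08,.28],-.1)
E
```

```text
t 1.95 d cm [ 56.79 -41.55  -5.74] r [-0.     -0.      0.3208] | 70.6
```

Call:
send_rows(
  deltas=[
    {"tx": 3, "ty": -2.2, "tz": -1.0, "rx": 0, "ry": 0, "rz": 0.05},
    {"tx": 6.2, "ty": -4.5, "tz": -2.0, "rx": 0, "ry": 0, "rz": 0.1},
    {"tx": 9.4, "ty": -6.9, "tz": -3.0, "rx": 0, "ry": 0, "rz": 0.15},
    {"tx": 12.6, "ty": -9.2, "tz": -4.0, "rx": 0, "ry": 0, "rz": 0.2},
    {"tx": 15.8, "ty": -11.5, "tz": -5.0, "rx": 0, "ry": 0, "rz": 0.26},
  ],
)

```text
time: 2.37
position: [0.2667, -0.4615, 0.273]
tool_rot: [1.0, -0.021, 0.0, -0.0]
ft_force: [0.5, -0.3, 0.8]
grip_width: 0.0871
```

```bash
python3 - <<'E'
from h import *
delta([.60,-.08,.28],-.1)
E
```

```text
t 2.37 d cm [ 31.67 -39.54  -0.69] r [-0.0001 -0.0002  0.0574] | 50.66
```

Call:
send_rows(
  deltas=[
    {"tx": 2.5, "ty": -3.2, "tz": 0, "rx": 0, "ry": 0, "rz": 0},
    {"tx": 5, "ty": -6.4, "tz": 0, "rx": 0, "ry": 0, "rz": 0},
    {"tx": 7.5, "ty": -9.6, "tz": 0, "rx": 0, "ry": 0, "rz": 0},
    {"tx": 10, "ty": -12.8, "tz": 0, "rx": 0, "ry": 0, "rz": 0},
    {"tx": 12.5, "ty": -16, "tz": 0, "rx": 0, "ry": 0, "rz": 0},
  ],
)

```text
time: 2.78
position: [0.398, -0.3064, 0.2729]
tool_rot: [1.0, -0.02, 0.0, 0.0]
ft_force: [0.6, -1.1, -0.6]
grip_width: 0.087
```

Call:
send_rows(
  deltas=[
    {"tx": 2.5, "ty": -3.2, "tz": 0, "rx": 0, "ry": 0, "rz": 0},
    {"tx": 5, "ty": -6.4, "tz": 0, "rx": 0, "ry": 0, "rz": 0},
    {"tx": 7.5, "ty": -9.6, "tz": 0, "rx": 0, "ry": 0, "rz": 0},
    {"tx": 10, "ty": -12.8, "tz": 0, "rx": 0, "ry": 0, "rz": 0},
    {"tx": 12.5, "ty": -16, "tz": 0, "rx": 0, "ry": 0, "rz": 0},
  ],
)

```text
time: 3.2
position: [0.5293, -0.1512, 0.2728]
tool_rot: [1.0, -0.02, 0.0, 0.0]
ft_force: [0.6, -0.5, 0.3]
grip_width: 0.0872
```

Call:
send_rows(
  deltas=[
    {"tx": 2.5, "ty": -3, "tz": 0, "rx": 0, "ry": 0, "rz": 0.06},
    {"tx": 5, "ty": -6, "tz": 0, "rx": 0, "ry": 0, "rz": 0.06},
    {"tx": 7, "ty": -8, "tz": 0, "rx": 0, "ry": 0, "rz": 0.06},
    {"tx": 7, "ty": -8, "tz": 0, "rx": 0, "ry": 0, "rz": 0.06},
  ],
)

```text
time: 3.53
position: [0.605, -0.0717, 0.2726]
tool_rot: [0.999, -0.047, 0.002, -0.001]
ft_force: [0.2, -1.4, 0.3]
grip_width: 0.0873
```

```bash
python3 - <<'E'
from h import *
c=cam('wrist'); save('w1',c['color']); np.savez('w1.npz',**c)
for l in ['stand','wedge','wedge_end','gate','tray']:
        print(l,[(np.round(d['xy']),round(d['p'],2)) for d in robot.outline_of(l,'wrist')][:4],[(np.round(d['xy'],1),round(d['p'],2),w(c,d['xy']).round(4)) for d in robot.tip_of(l,'wrist')][:4])
print(robot.get_obs()['position'],robot.get_obs()['q'])
E
```

```text
stand [(array([296., 169.]), 0.73)] [(array([121.5,  62. ]), 0.46, array([0.7529, 0.0823, 0.0563])), (array([195.9, 299.9]), 0.45, array([0.3548, 0.0604, 0.0045]))]
wedge [(array([422.,  89.]), 0.95), (array([259., 176.]), 0.59), (array([304., 241.]), 0.53)] [(array([302.2, 248.2]), 0.8, array([ 0.4553, -0.1357,  0.0278])), (array([266.4, 174.7]), 0.78, array([ 0.5904, -0.087 ,  0.0546])), (array([418.4,  90.9]), 0.57, array([ 0.6829, -0.3148,  0.0139]))]
wedge_end [(array([257., 176.]), 0.79), (array([422.,  87.]), 0.76), (array([304., 242.]), 0.56), (array([16., 85.]), 0.56)] [(array([230.2, 168.3]), 0.73, array([ 0.6042, -0.0372,  0.0538])), (array([400.2,  72.1]), 0.6, array([ 0.7105, -0.2869,  0.0151])), (array([16.4, 85.9]), 0.46, array([0.7412, 0.2408, 0.0347])), (array([316. , 131.3]), 0.17, array([ 0.6408, -0.165 ,  0.0234]))]
gate [(array([311., 172.]), 0.82), (array([14., 85.]), 0.34)] []
tray [(array([317., 127.]), 0.92)] [(array([312.5, 131.6]), 0.75, array([ 0.6406, -0.1604,  0.0211]))]
[ 0.60100059 -0.07655547  0.27274826] [-3.10933982e-01  4.49668488e-01  1.42341524e+00 -3.28964521e-05
  1.26835212e+00  1.36026292e+00]
```

View pics/w1.png

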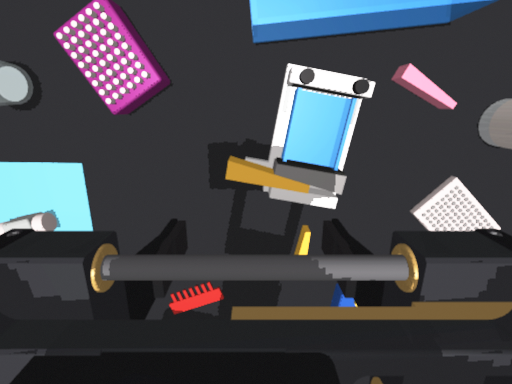

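The wrist view shows the stand at (310,145), with the wedge's thick end at (228,170) and its thin end inside the stand near (305,182). Measuring it from depth.

```bash
cat >> h.py <<'E'
def cloud(c):
    K=c['intrinsics']; H,W=c['z_map'].shape; u,v=np.meshgrid(np.arange(W),np.arange(H)); z=c['z_map']
    P=np.stack([(u-K[0,2])/K[0,0]*z,(v-K[1,2])/K[1,1]*z,z],-1)
    if 'R' in c: return (P-c['t'])@c['R']
    return P@c['T'][:3,:3].T+c['T'][:3,3]
E
python3 - <<'E'
from h import *
c=dict(np.load('w1.npz')); P=cloud(c)
h=cv2.cvtColor(c['color'],cv2.COLOR_RGB2HSV); u=np.arange(512)[None,:]; v=np.arange(384)[:,None]
roi=(u>215)&(u<330)&(v>145)&(v<200)
m=roi&(h[...,0]>12)&(h[...,0]<32)&(h[...,1]>120)&(P[...,2]>.048)&(c['z_map']>0)
q=P[m]; print(m.sum(), np.median(q[:,2]))
r=cv2.minAreaRect(q[:,:2].astype(np.float32)*1000); print(cv2.boxPoints(r))
# stand orientation: tray blue
t=(u>270)&(u<365)&(v>85)&(v<165)&(h[...,0]>95)&(h[...,0]<125)&(h[...,1]>120)&(c['z_map']>0)
r=cv2.minAreaRect(P[t][:,:2].astype(np.float32)*1000); print(r, cv2.boxPoints(r))
# side lines of the wedge: width profile along axis
x0=np.array([.6042,-.0372]); 
for yaw in (-.2,-.22,-.24,-.26):
    ey=np.array([-np.sin(yaw),np.cos(yaw)]); ex=np.array([np.cos(yaw),np.sin(yaw)])
    a=(q[:,:2]-x0)@ey*1e3; b=(q[:,:2]-x0)@ex*1e3
    print(yaw,a.max().round(1),[(k,b[(a>k)&(a<k+8)].min().round(1),b[(a>k)&(a<k+8)].max().round(1)) for k in range(-84,8,12) if ((a>k)&(a<k+8)).any()])
E
```

```text
1166 0.05497072646685122
[[ 546.845    -137.92941 ]
 [ 571.0414   -147.87576 ]
 [ 616.92175   -36.263092]
 [ 592.72534   -26.316742]]
((644.2506713867188, -163.08572387695312), (79.9990234375, 100.91207122802734), 73.5510482788086) [[ 584.5334  -187.16096]
 [ 681.31537 -215.73534]
 [ 703.96796 -139.01048]
 [ 607.186   -110.43611]]
-0.2 5.1 [(-84, np.float64(-22.3), np.float64(-4.2)), (-72, np.float64(-21.4), np.float64(-2.3)), (-60, np.float64(-19.2), np.float64(0.7)), (-48, np.float64(-18.3), np.float64(3.6)), (-36, np.float64(-17.6), np.float64(5.5)), (-24, np.float64(-16.3), np.float64(8.0)), (-12, np.float64(-15.5), np.float64(10.8)), (0, np.float64(-14.3), np.float64(12.0))]
-0.22 5.0 [(-84, np.float64(-18.9), np.float64(-2.7)), (-72, np.float64(-20.0), np.float64(-1.0)), (-60, np.float64(-17.6), np.float64(1.8)), (-48, np.float64(-17.5), np.float64(4.4)), (-36, np.float64(-16.9), np.float64(6.1)), (-24, np.float64(-15.9), np.float64(8.4)), (-12, np.float64(-15.3), np.float64(10.8)), (0, np.float64(-14.4), np.float64(12.0))]
-0.24 4.8 [(-84, np.float64(-17.4), np.float64(-1.2)), (-72, np.float64(-18.7), np.float64(0.3)), (-60, np.float64(-16.7), np.float64(2.9)), (-48, np.float64(-16.6), np.float64(5.2)), (-36, np.float64(-16.2), np.float64(6.7)), (-24, np.float64(-15.5), np.float64(8.7)), (-12, np.float64(-15.1), np.float64(10.6)), (0, np.float64(-14.4), np.float64(11.9))]
-0.26 4.7 [(-84, np.float64(-15.8), np.float64(0.4)), (-72, np.float64(-17.3), np.float64(1.7)), (-60, np.float64(-15.6), np.float64(3.9)), (-48, np.float64(-15.7), np.float64(5.6)), (-36, np.float64(-15.5), np.float64(7.3)), (-24, np.float64(-15.1), np.float64(9.1)), (-12, np.float64(-14.9), np.float64(10.7)), (0, np.float64(-14.5), np.float64(11.8))]
```

Stand yaw is about -0.287 and the wedge end is near (0.604,-0.032). On to the mallet.

```bash
python3 - <<'E'
from h import *
delta([.50,.28,.25],.04)
E
```

```text
t 4.08 d cm [-13.62 -34.46   2.27] r [ 1.000e-04 -1.000e-04 -1.404e-01] | 37.13
```

Call:
send_rows(
  deltas=[
    {"tx": -1.4, "ty": -3.5, "tz": 0.2, "rx": 0, "ry": 0, "rz": -0.03},
    {"tx": -2.8, "ty": -7.1, "tz": 0.4, "rx": 0, "ry": 0, "rz": -0.06},
    {"tx": -4.3, "ty": -10.8, "tz": 0.7, "rx": 0, "ry": 0, "rz": -0.09},
    {"tx": -5.7, "ty": -14.5, "tz": 1.0, "rx": 0, "ry": 0, "rz": -0.12},
    {"tx": -7.2, "ty": -18.2, "tz": 1.3, "rx": 0, "ry": 0, "rz": -0.14},
  ],
)

```text
time: 4.5
position: [0.5472, 0.1135, 0.2597]
tool_rot: [1.0, 0.02, 0.0, -0.0]
ft_force: [0.3, 0.6, 0.7]
grip_width: 0.0871
```

```bash
python3 - <<'E'
from h import *
delta([.50,.28,.25],.04)
E
```

```text
t 4.5 d cm [ -4.04 -16.83   0.97] r [-0.0001 -0.0007  0.0007] | 17.33
```

Call:
send_rows(
  deltas=[
    {"tx": -0.9, "ty": -3.8, "tz": 0.2, "rx": 0, "ry": 0, "rz": 0},
    {"tx": -1.9, "ty": -7.7, "tz": 0.5, "rx": 0, "ry": 0, "rz": 0},
    {"tx": -2.9, "ty": -11.6, "tz": 0.7, "rx": 0, "ry": 0, "rz": 0},
    {"tx": -3.7, "ty": -15, "tz": 1.0, "rx": 0, "ry": 0, "rz": 0},
    {"tx": -4, "ty": -16.5, "tz": 1.0, "rx": 0, "ry": 0, "rz": 0},
  ],
)

```text
time: 4.92
position: [0.4988, 0.2792, 0.2492]
tool_rot: [1.0, 0.022, -0.001, -0.001]
ft_force: [-1.1, -1.3, 0.3]
grip_width: 0.087
```

Call:
send_rows(
  deltas=[
    {"tx": 0, "ty": 0, "tz": 0, "rx": 0, "ry": 0, "rz": 0},
  ],
)

```text
time: 5.0
position: [0.4995, 0.2788, 0.2495]
tool_rot: [1.0, 0.023, -0.0, -0.001]
ft_force: [1.0, 0.4, 0.4]
grip_width: 0.0871
```

```bash
python3 - <<'E'
from h import *
c=cam('wrist'); save('w2',c['color']); np.savez('w2.npz',**c)
for l in ['mallet','mallet_grip','mallet_face','mat']:
        print(l,[(np.round(d['xy']),round(d['p'],2)) for d in robot.outline_of(l,'wrist')][:4],[(np.round(d['xy'],1),round(d['p'],2),w(c,d['xy']).round(4)) for d in robot.tip_of(l,'wrist')][:4])
print(robot.get_obs()['position'])
P=cloud(c);h=cv2.cvtColor(c['color'],cv2.COLOR_RGB2HSV); v=np.arange(384)[:,None]
m=((h[...,0]<8)|(h[...,0]>172))&(h[...,1]>120)&(P[...,2]>.015)&(P[...,2]<.05)&(c['z_map']>0)&(v<235)&(np.hypot(P[...,0]-.48,P[...,1]-.295)<.12)
q=P[m].astype(np.float32); print(len(q),q.min(0),q.max(0),np.median(q[:,2]))
t=q[q[:,2]>.025]; r=cv2.minAreaRect(t[:,:2]*1000); print(cv2.boxPoints(r))
print(cv2.fitLine(t[:,:2].copy(),cv2.DIST_L2,0,.01,.01).ravel())
m2=(h[...,1]<60)&(h[...,2]>90)&(P[...,2]>.027)&(P[...,2]<.05)&(np.hypot(P[...,0]-.53,P[...,1]-.295)<.08)
q=P[m2].astype(np.float32);r=cv2.minAreaRect(q[:,:2]*1000); print(len(q),r,cv2.boxPoints(r),q[:,2].max())
E
```

```text
mallet [(array([240., 156.]), 0.67)] [(array([239.9, 173.7]), 0.59, array([0.4856, 0.2989, 0.0294])), (array([260.4, 135.5]), 0.5, array([0.541 , 0.2728, 0.037 ]))]
mallet_grip [(array([240., 150.]), 0.68)] [(array([239.6, 170.3]), 0.73, array([0.4907, 0.2995, 0.03  ]))]
mallet_face [(array([238., 153.]), 0.71)] [(array([261.6, 138. ]), 0.98, array([0.5378, 0.2711, 0.0372]))]
mat [(array([224., 150.]), 0.88)] [(array([226.3, 166. ]), 0.79, array([0.4901, 0.3209, 0.0025]))]
[0.50149937 0.27459394 0.24962755]
955 [0.39000207 0.280872   0.02408192] [0.513967   0.31356496 0.03205051] 0.029903283
[[390.37415 298.82935]
 [392.61017 281.60028]
 [515.1709  297.5063 ]
 [512.9349  314.73535]]
[0.99151194 0.13001563 0.45571145 0.29837903]
1390 ((509.6553039550781, 306.080810546875), (80.7911376953125, 78.71733093261719), 5.0356526374816895) [[465.9609  341.74182]
 [472.8704  263.3283 ]
 [553.34973 270.4198 ]
 [546.4402  348.8333 ]] 0.03940784
```

View pics/w2.png

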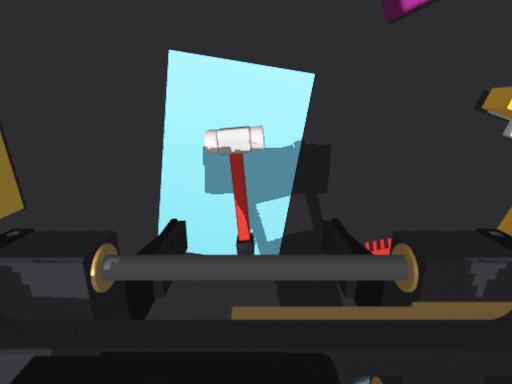

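The mallet's handle runs from (245,240) to (237,155), with the head at (235,140) and the target face at its right end, (263,138). The arm may still have been settling, so I'll re-measure now that it is static.

```bash
python3 - <<'E'
from h import *
print(robot.get_obs()['position'])
c=cam('wrist'); save('w3',c['color']); np.savez('w3.npz',**c)
print(robot.get_obs()['position'])
P=cloud(c);h=cv2.cvtColor(c['color'],cv2.COLOR_RGB2HSV); v=np.arange(384)[:,None]
m=((h[...,0]<8)|(h[...,0]>172))&(h[...,1]>120)&(P[...,2]>.025)&(P[...,2]<.05)&(c['z_map']>0)&(v<235)&(np.hypot(P[...,0]-.48,P[...,1]-.295)<.12)
t=P[m].astype(np.float32); r=cv2.minAreaRect(t[:,:2]*1000); print(len(t),cv2.boxPoints(r),np.median(t[:,2]))
vx,vy,x,y=cv2.fitLine(t[:,:2].copy(),cv2.DIST_L2,0,.01,.01).ravel();print(np.arctan2(vy,vx),x,y)
m2=(h[...,1]<60)&(h[...,2]>90)&(P[...,2]>.027)&(P[...,2]<.05)&(P[...,0]>.515)&(P[...,0]<.57)&(abs(P[...,1]-.305)<.055)
q=P[m2].astype(np.float32);r=cv2.minAreaRect(q[:,:2]*1000); print(len(q),r,cv2.boxPoints(r),q[:,2].max())
mm=(h[...,0]>85)&(h[...,0]<105)&(h[...,1]>60)&(P[...,2]<.01)&(P[...,0]<.7)&(P[...,0]>.3)&(v<235)&(c['z_map']>0)
q=P[mm].astype(np.float32); print(cv2.boxPoints(cv2.minAreaRect(q[:,:2]*1000)))
ang=np.arctan2(vy,vx)
delta([.477,.3011,.10],ang)
E
```

```text
[0.50149937 0.27459394 0.24962755]
[0.50139899 0.27477501 0.24960409]
935 [[391.14252 298.852  ]
 [393.38135 281.62177]
 [515.1666  297.44586]
 [512.9278  314.6761 ]] 0.029885842
0.12900244 0.45645103 0.2983521
1377 ((532.6822509765625, 308.30029296875), (34.030452728271484, 79.46614837646484), 6.915593147277832) [[511.0067  345.69553]
 [520.57495 266.80753]
 [554.3578  270.90506]
 [544.78955 349.79306]] 0.039616413
[[351.85352 230.17693]
 [625.75085 200.42992]
 [647.7401  402.8974 ]
 [373.84277 432.6444 ]]
t 5.5 d cm [-2.34 -2.73 14.96] r [ 0.     -0.0001 -0.0897] | 15.38
```

```bash
python3 - <<'E'
from h import *
delta([.497,.3038,.08],.126)
E
```

```text
t 5.5 d cm [-0.33 -2.92 16.96] r [ 0.     -0.0001 -0.0867] | 17.21
```

Call:
send_rows(
  deltas=[
    {"tx": -0.07, "ty": -0.7, "tz": 3.5, "rx": 0, "ry": 0, "rz": -0.03},
    {"tx": -0.15, "ty": -1.5, "tz": 7.2, "rx": 0, "ry": 0, "rz": -0.06},
    {"tx": -0.25, "ty": -2.3, "tz": 11, "rx": 0, "ry": 0, "rz": -0.087},
    {"tx": -0.33, "ty": -2.92, "tz": 14.5, "rx": 0, "ry": 0, "rz": -0.087},
    {"tx": -0.33, "ty": -2.92, "tz": 17, "rx": 0, "ry": 0, "rz": -0.087},
  ],
)

```text
time: 5.92
position: [0.4951, 0.3048, 0.0767]
tool_rot: [0.998, 0.064, -0.002, 0.0]
ft_force: [-0.6, 0.4, 0.5]
grip_width: 0.087
```

Call:
send_rows(
  deltas=[
    {"tx": 0, "ty": 0, "tz": 0, "rx": 0, "ry": 0, "rz": 0},
    {"tx": 0, "ty": 0, "tz": 0, "rx": 0, "ry": 0, "rz": 0},
  ],
)

```text
time: 6.08
position: [0.4959, 0.3041, 0.0785]
tool_rot: [0.998, 0.064, -0.002, 0.001]
ft_force: [0.2, 0.5, 1.2]
grip_width: 0.0871
```

```bash
python3 - <<'E'
from h import *
delta([.497,.3038,.006],.126)
c=cam('wrist'); save('w4',c['color'])
delta([.497,.3038,.006],.126)
E
```

```text
t 6.08 d cm [0.13 0.04 7.25] r [0.0008 0.0032 0.0014] | 7.25
t 6.13 d cm [-0.05  0.08  7.41] r [-0.0002 -0.0008  0.0013] | 7.41
```

View pics/w4.png

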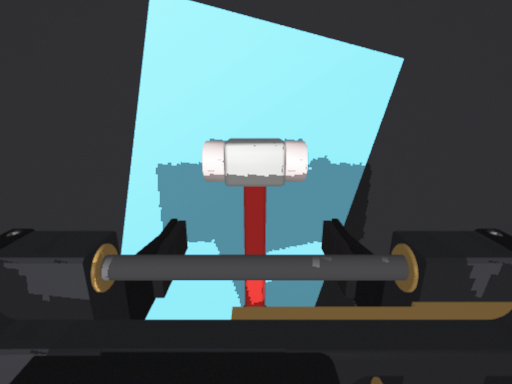

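The handle is centred between the fingers at column 255 and the head is square in view at row 162. Descending and closing.

Call:
send_rows(
  deltas=[
    {"tx": 0, "ty": 0.05, "tz": 2.5, "rx": 0, "ry": 0, "rz": 0},
    {"tx": 0, "ty": 0.05, "tz": 5, "rx": 0, "ry": 0, "rz": 0},
    {"tx": 0, "ty": 0.05, "tz": 6.6, "rx": 0, "ry": 0, "rz": 0},
    {"tx": 0, "ty": 0.05, "tz": 7.3, "rx": 0, "ry": 0, "rz": 0},
    {"tx": 0, "ty": 0.05, "tz": 7.4, "rx": 0, "ry": 0, "rz": 0},
  ],
)

```text
time: 6.55
position: [0.4975, 0.3042, 0.0063]
tool_rot: [0.998, 0.064, 0.001, -0.0]
ft_force: [-0.1, 0.1, 0.1]
grip_width: 0.0868
```

Call:
send_rows(
  deltas=[
    {"tx": 0, "ty": 0, "tz": 0, "rx": 0, "ry": 0, "rz": 0},
    {"tx": 0, "ty": 0, "tz": 0, "rx": 0, "ry": 0, "rz": 0},
    {"tx": 0, "ty": 0, "tz": 0, "rx": 0, "ry": 0, "rz": 0},
    {"tx": 0, "ty": 0, "tz": 0, "rx": 0, "ry": 0, "rz": 0},
    {"tx": 0, "ty": 0, "tz": 0, "rx": 0, "ry": 0, "rz": 0},
  ],
  claw=1.0,
  squeeze=55,
)

```text
time: 6.97
position: [0.4971, 0.3044, 0.0064]
tool_rot: [0.998, 0.064, 0.001, -0.0]
ft_force: [-0.5, -0.1, 0.0]
grip_width: 0.0616
```

Call:
send_rows(
  deltas=[
    {"tx": 0, "ty": 0, "tz": 0, "rx": 0, "ry": 0, "rz": 0},
    {"tx": 0, "ty": 0, "tz": 0, "rx": 0, "ry": 0, "rz": 0},
    {"tx": 0, "ty": 0, "tz": 0, "rx": 0, "ry": 0, "rz": 0},
    {"tx": 0, "ty": 0, "tz": 0, "rx": 0, "ry": 0, "rz": 0},
  ],
)

```text
time: 7.3
position: [0.4965, 0.3042, 0.0055]
tool_rot: [0.998, 0.064, -0.0, 0.0]
ft_force: [0.3, -0.0, -0.2]
grip_width: 0.0347
```

Call:
send_rows(
  deltas=[
    {"tx": 0, "ty": 0, "tz": 0, "rx": 0, "ry": 0, "rz": 0},
    {"tx": 0, "ty": 0, "tz": 0, "rx": 0, "ry": 0, "rz": 0},
    {"tx": 0, "ty": 0, "tz": 0, "rx": 0, "ry": 0, "rz": 0},
    {"tx": 0, "ty": 0, "tz": 0, "rx": 0, "ry": 0, "rz": 0},
    {"tx": 0, "ty": 0, "tz": 0, "rx": 0, "ry": 0, "rz": 0},
  ],
)

```text
time: 7.72
position: [0.4965, 0.3041, 0.0055]
tool_rot: [0.998, 0.064, -0.0, 0.0]
ft_force: [0.5, -0.5, -0.6]
grip_width: 0.0176
```

Call:
send_rows(
  deltas=[
    {"tx": 0, "ty": 0, "tz": -0.5, "rx": 0, "ry": 0, "rz": 0},
    {"tx": 0, "ty": 0, "tz": -1.5, "rx": 0, "ry": 0, "rz": 0},
    {"tx": 0, "ty": 0, "tz": -3, "rx": 0, "ry": 0, "rz": 0},
    {"tx": 0, "ty": 0, "tz": -4.5, "rx": 0, "ry": 0, "rz": 0},
    {"tx": 0, "ty": 0, "tz": -6, "rx": 0, "ry": 0, "rz": 0},
  ],
)

```text
time: 8.13
position: [0.4962, 0.3041, 0.0665]
tool_rot: [0.998, 0.064, -0.0, 0.0]
ft_force: [1.5, -0.5, -3.6]
grip_width: 0.0175
```

```bash
python3 - <<'E'
from h import *
o=robot.get_obs(); print(o['position'],o['tool_rot'],o['ft_force'],o['moment'],o['grip_width'])
c=cam('wrist'); save('w5',c['color'])
s=cam('scene'); save('s5',cv2.resize(s['color'][80:220,220:420],None,fx=3,fy=3))
c=cam('wrist'); np.savez('w5.npz',**c)
P=cloud(c); T=c['T']; Tt=T@np.linalg.inv(c['tool_from_camera'])
Q=(P-Tt[:3,3])@Tt[:3,:3]  # tool frame
h=cv2.cvtColor(c['color'],cv2.COLOR_RGB2HSV)
m=(Q[...,2]<.03)&(Q[...,2]>-.05)&(Q[...,0]>.012)&(Q[...,0]<.09)&(abs(Q[...,1])<.06)&(c['z_map']>0)
wh=m&(h[...,1]<90)&(h[...,2]>80)
q=Q[wh].astype(np.float32)*1000; print(len(q),cv2.boxPoints(cv2.minAreaRect(q[:,:2].copy())),q[:,2].min(),q[:,2].max())
for lo,hi in ((15,25),(25,35),(35,45),(45,53)):
    k=(q[:,0]>lo)&(q[:,0]<hi)&(abs(q[:,1])<15); print(lo,np.median(q[k,2]) if k.any() else None)
rd=m&((h[...,0]<8)|(h[...,0]>172))&(h[...,1]>120); q=Q[rd]*1000; print(len(q),q.min(0),q.max(0),np.median(q[:,2]))
E
```

```text
[0.4961923  0.30408321 0.06654168] [ 9.97958722e-01  6.38613116e-02 -3.42526578e-04  6.47283282e-05] [ 1.54597895 -0.47067332 -3.64525186] [ 0.02433473 -0.04886948  0.01752845] 0.017536199911199257
10250 [[ 15.626531 -39.678867]
 [ 53.131344 -39.87749 ]
 [ 53.552166  39.58221 ]
 [ 16.047352  39.780834]] -33.688103 -1.6637756
15 -31.404089
25 -31.620928
35 -31.5967
45 -31.07043
237 [ 12.00283776  -8.48573008 -26.08724032] [ 16.68360463   8.62277763 -21.89149569] -24.448579319569063
```

View pics/w5.png

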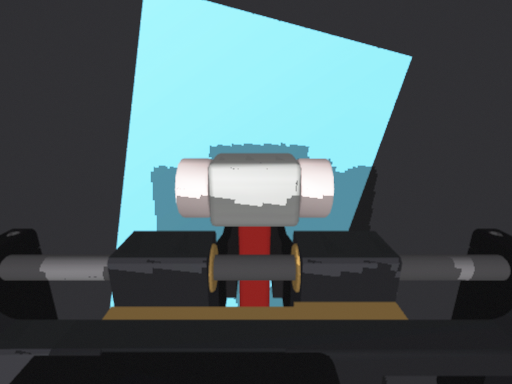

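View pics/s5.png

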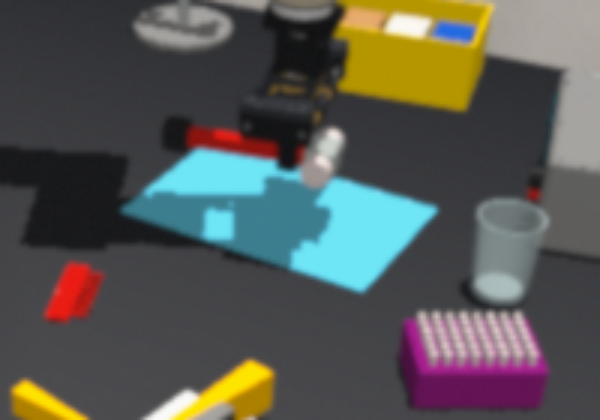

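The mallet is held level by its handle, head centre at tool (36,0,-14.5) mm. The face is at tool +y, as needed. Moving to a standoff before the wedge end.

```bash
python3 - <<'E'
from h import *
delta([.5981,.0737,.08],-.287)
E
```

```text
t 8.28 d cm [ 7.04 24.18 -1.29] r [-0.0014 -0.003   0.4149] | 25.22
```

Call:
send_rows(
  deltas=[
    {"tx": 0.4, "ty": 1.4, "tz": -0.3, "rx": 0, "ry": 0, "rz": 0.04},
    {"tx": 1.2, "ty": 4.2, "tz": -0.6, "rx": 0, "ry": 0, "rz": 0.1},
    {"tx": 2.2, "ty": 7.6, "tz": -0.9, "rx": 0, "ry": 0, "rz": 0.17},
    {"tx": 3.2, "ty": 11, "tz": -1.2, "rx": 0, "ry": 0, "rz": 0.24},
    {"tx": 4.2, "ty": 14.4, "tz": -1.3, "rx": 0, "ry": 0, "rz": 0.31},
  ],
)

```text
time: 8.7
position: [0.5563, 0.1655, 0.0779]
tool_rot: [0.996, -0.092, -0.001, 0.0]
ft_force: [1.0, 0.2, -3.4]
grip_width: 0.0175
```

```bash
python3 - <<'E'
from h import *
delta([.5981,.0737,.08],-.287)
E
```

```text
t 8.7 d cm [ 5.8   8.26 -0.21] r [0.0005 0.0014 0.1023] | 10.09
```

Call:
send_rows(
  deltas=[
    {"tx": 1.8, "ty": 2.6, "tz": -0.1, "rx": 0, "ry": 0, "rz": 0.04},
    {"tx": 3.6, "ty": 5.2, "tz": -0.1, "rx": 0, "ry": 0, "rz": 0.08},
    {"tx": 5, "ty": 7.2, "tz": 0, "rx": 0, "ry": 0, "rz": 0.102},
    {"tx": 5.8, "ty": 8.2, "tz": 0, "rx": 0, "ry": 0, "rz": 0.102},
    {"tx": 5.8, "ty": 8.2, "tz": 0, "rx": 0, "ry": 0, "rz": 0.102},
  ],
)

```text
time: 9.12
position: [0.6001, 0.0729, 0.0778]
tool_rot: [0.99, -0.143, 0.0, 0.0]
ft_force: [0.2, 0.8, -4.2]
grip_width: 0.0178
```

```bash
python3 - <<'E'
from h import *
c=cam('wrist'); c=cam('wrist'); save('w6',c['color']); np.savez('w6.npz',**c)
delta([.5924,.0545,.0225],-.287)
P=cloud(c); h=cv2.cvtColor(c['color'],cv2.COLOR_RGB2HSV)
yaw=-.287; ex=np.array([np.cos(yaw),np.sin(yaw)]); ey=np.array([-np.sin(yaw),np.cos(yaw)])
m=(h[...,0]>12)&(h[...,0]<32)&(h[...,1]>120)&(P[...,2]>.045)&(P[...,2]<.065)&(c['z_map']>0)&(np.hypot(P[...,0]-.58,P[...,1]+.09)<.09)
d=P[m][:,:2]-[.6043,-.0325]; a=d@ey*1e3; b=d@ex*1e3
print(m.sum(),a.max(),np.percentile(a,99.5),[(k,b[(a>k)&(a<k+6)].min().round(1),b[(a>k)&(a<k+6)].max().round(1)) for k in range(-90,0,12) if ((a>k)&(a<k+6)).any()],np.median(P[m][:,2]))
E
```

```text
t 9.22 d cm [0.12 2.22 5.53] r [-0.0001  0.0027  0.0024] | 5.96
3900 1.204076133503603 0.6895419841578301 [(-78, np.float64(-13.5), np.float64(4.6)), (-66, np.float64(-16.4), np.float64(5.9)), (-54, np.float64(-13.4), np.float64(7.3)), (-42, np.float64(-13.7), np.float64(8.7)), (-30, np.float64(-14.1), np.float64(10.0)), (-18, np.float64(-14.0), np.float64(11.3)), (-6, np.float64(-14.5), np.float64(12.5))] 0.05491929347556149
```

View pics/w6.png

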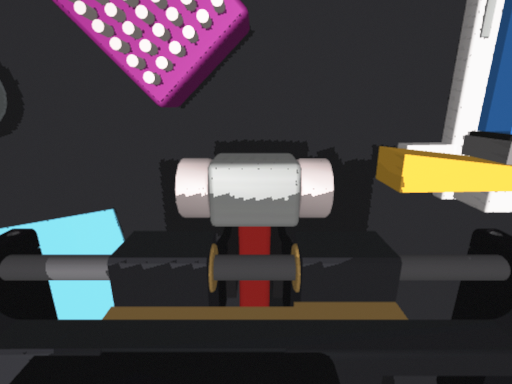

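The view shows the mallet's right face (330,187) facing the wedge's thick end (380,175). The position agrees within 1 mm. Lowering to strike height with a 40 mm gap.

Call:
send_rows(
  deltas=[
    {"tx": 0, "ty": 0.5, "tz": 1.5, "rx": 0, "ry": 0, "rz": 0},
    {"tx": 0.05, "ty": 1.1, "tz": 3, "rx": 0, "ry": 0, "rz": 0},
    {"tx": 0.1, "ty": 1.7, "tz": 4.5, "rx": 0, "ry": 0, "rz": 0},
    {"tx": 0.1, "ty": 2.2, "tz": 5.3, "rx": 0, "ry": 0, "rz": 0},
    {"tx": 0.1, "ty": 2.2, "tz": 5.5, "rx": 0, "ry": 0, "rz": 0},
  ],
)

```text
time: 9.63
position: [0.5909, 0.0553, 0.0218]
tool_rot: [0.99, -0.141, -0.003, 0.0]
ft_force: [-0.5, -0.5, -3.8]
grip_width: 0.0176
```

```bash
python3 - <<'E'
from h import *
c=cam('wrist'); c=cam('wrist'); save('w7',c['color']); np.savez('w7.npz',**c)
delta([.5811,.0161,.0225],-.28)
o=robot.get_obs(); print(o['position'],o['ft_force'])
P=cloud(c); T=c['T']; Tt=T@np.linalg.inv(c['tool_from_camera'])
Q=(P-Tt[:3,3])@Tt[:3,:3]*1000; h=cv2.cvtColor(c['color'],cv2.COLOR_RGB2HSV)
m=(h[...,0]>12)&(h[...,0]<32)&(h[...,1]>120)&(P[...,2]>.045)&(P[...,2]<.065)&(np.hypot(P[...,0]-.58,P[...,1]+.09)<.09)
q=Q[m]; e=q[q[:,1]<q[:,1].min()+6]; print('wedge end tool y',np.percentile(q[:,1],.5),'x',e[:,0].min(),e[:,0].max(),'z',np.median(q[:,2]))
E
```

```text
t 9.73 d cm [-0.03  4.09  0.07] r [-0.      0.0016 -0.0032] | 4.09
[0.59275918 0.0552623  0.02317271] [-0.53228036 -0.3629763  -2.72257649]
wedge end tool y 80.00275248243082 x 21.76979626137588 49.2415093805922 z -32.705813715840364
```

View pics/w7.png

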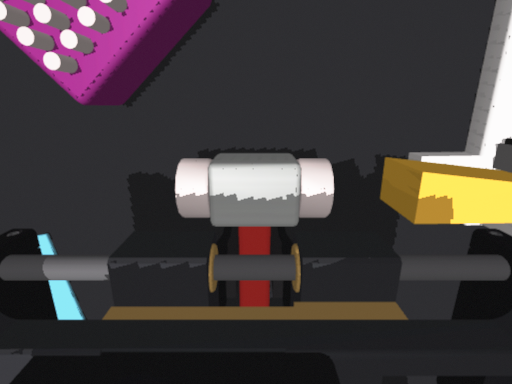

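Aligned: wedge end centre is at tool x 35.5 and the face at 36, with a 40 mm gap. Close to 10 mm, then the first tap at about 80 mm/s, ending at its peak so I can read the force.

Call:
send_rows(
  deltas=[
    {"tx": 0, "ty": 1.2, "tz": 0, "rx": 0, "ry": 0, "rz": 0},
    {"tx": 0, "ty": 2.4, "tz": 0, "rx": 0, "ry": 0, "rz": 0},
    {"tx": 0, "ty": 3.0, "tz": 0, "rx": 0, "ry": 0, "rz": 0},
    {"tx": 0, "ty": 3.0, "tz": 0, "rx": 0, "ry": 0, "rz": 0},
  ],
)

```text
time: 10.07
position: [0.585, 0.0234, 0.0242]
tool_rot: [0.99, -0.143, 0.0, 0.0]
ft_force: [-0.0, 0.8, -2.6]
grip_width: 0.0174
```

Call:
send_rows(
  deltas=[
    {"tx": 0, "ty": 0.7, "tz": 0, "rx": 0, "ry": 0, "rz": 0},
    {"tx": 0, "ty": 1.4, "tz": 0, "rx": 0, "ry": 0, "rz": 0},
    {"tx": 0, "ty": 2.0, "tz": 0, "rx": 0, "ry": 0, "rz": 0},
  ],
)

```text
time: 10.32
position: [0.5796, 0.0056, 0.0238]
tool_rot: [0.99, -0.142, 0.0, -0.0]
ft_force: [0.4, 1.9, -1.6]
grip_width: 0.0176
```

Call:
send_rows(
  deltas=[
    {"tx": 0, "ty": -1, "tz": 0, "rx": 0, "ry": 0, "rz": 0},
    {"tx": 0, "ty": -1.5, "tz": 0, "rx": 0, "ry": 0, "rz": 0},
    {"tx": 0, "ty": -1.5, "tz": 0, "rx": 0, "ry": 0, "rz": 0},
  ],
)

```text
time: 10.57
position: [0.5841, 0.0218, 0.0236]
tool_rot: [0.99, -0.141, 0.0, -0.0]
ft_force: [-0.5, -0.1, -2.7]
grip_width: 0.0175
```

```bash
cat >> h.py <<'E'
def wcheck(n):
    c=cam('wrist'); c=cam('wrist'); save(n,c['color']); np.savez(n+'.npz',**c)
    o=robot.get_obs(); yaw=-.28; ey=np.array([-np.sin(yaw),np.cos(yaw)]);ex=np.array([np.cos(yaw),np.sin(yaw)])
    P=cloud(c); T=c['T']; Tt=T@np.linalg.inv(c['tool_from_camera'])
    Q=(P-Tt[:3,3])@Tt[:3,:3]*1000; h=cv2.cvtColor(c['color'],cv2.COLOR_RGB2HSV)
    m=(h[...,0]>12)&(h[...,0]<32)&(h[...,1]>120)&(P[...,2]>.045)&(P[...,2]<.065)&(np.hypot(P[...,0]-.58,P[...,1]+.11)<.13)&(Q[...,1]>20)
    q=Q[m]; e=q[q[:,1]<np.percentile(q[:,1],.5)+6]; a=(P[m][:,:2]-[.6043,-.0325])@ey*1e3
    wh=(h[...,1]<90)&(h[...,2]>80)&(Q[...,2]<0)&(Q[...,2]>-40)&(Q[...,0]>15)&(Q[...,0]<60)&(abs(Q[...,1])<44)
    k=Q[wh]; r=cv2.boxPoints(cv2.minAreaRect(k[:,:2].astype(np.float32).copy()))
    print('t',o['time'].round(2),'pos',o['position'].round(4),'F',o['ft_force'].round(1),'grip',o['grip_width'].round(4))
    print('gap',(np.percentile(q[:,1],.5)-40).round(1),'end x',e[:,0].min().round(1),e[:,0].max().round(1),'advance',-(np.percentile(a,99.5)).round(1),'head z',np.median(k[:,2]).round(1)); print(r.round(1).tolist())
E
python3 - <<'E'
from h import *
wcheck('w8')
E
```

```text
Traceback (most recent call last):
  File "h.py", line 39, in wcheck
    print('t',o['time'].round(2),'pos',o['position'].round(4),'F',o['ft_force'].round(1),'grip',o['grip_width'].round(4))
              ^^^^^^^^^^^^^^^
AttributeError: 'float' object has no attribute 'round'
```

View pics/w8.png

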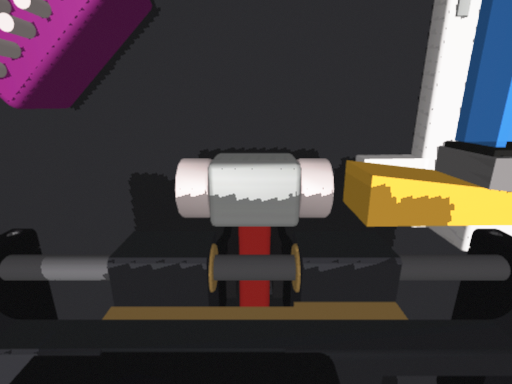

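```bash
sed -i "s/o\['time'\].round(2)/round(o['time'],2)/; s/o\['grip_width'\].round(4)/round(o['grip_width'],4)/" h.py; python3 - <<'E'
from h import *
wcheck('w9')
E
```

```text
t 10.77 pos [0.5837 0.021  0.0234] F [ 0.1 -0.1 -2.6] grip 0.0174
gap 16.5 end x 19.8 47.3 advance 10.8 head z -30.8
[[15.800000190734863, 39.70000076293945], [16.100000381469727, -40.29999923706055], [53.400001525878906, -40.099998474121094], [53.099998474121094, 39.79999923706055]]
```

Tap 1 moved the wedge about 11 mm with almost no force. Tap 2.

Call:
send_rows(
  deltas=[
    {"tx": -0.05, "ty": 0.7, "tz": 0, "rx": 0, "ry": 0, "rz": 0},
    {"tx": -0.1, "ty": 1.4, "tz": 0, "rx": 0, "ry": 0, "rz": 0},
    {"tx": -0.15, "ty": 2.1, "tz": 0, "rx": 0, "ry": 0, "rz": 0},
    {"tx": -0.15, "ty": 2.6, "tz": 0, "rx": 0, "ry": 0, "rz": 0},
  ],
)

```text
time: 11.1
position: [0.5751, -0.0047, 0.0236]
tool_rot: [0.99, -0.142, 0.0, -0.0]
ft_force: [1.1, 3.1, -3.1]
grip_width: 0.0176
```

Call:
send_rows(
  deltas=[
    {"tx": 0, "ty": -1, "tz": 0, "rx": 0, "ry": 0, "rz": 0},
    {"tx": 0, "ty": -1.5, "tz": 0, "rx": 0, "ry": 0, "rz": 0},
    {"tx": 0, "ty": -1.5, "tz": 0, "rx": 0, "ry": 0, "rz": 0},
  ],
)

```text
time: 11.35
position: [0.5794, 0.0114, 0.0236]
tool_rot: [0.99, -0.141, -0.0, -0.0]
ft_force: [0.6, -0.1, -2.9]
grip_width: 0.0178
```

```bash
python3 - <<'E'
from h import *
wcheck('w10')
E
```

```text
t 11.45 pos [0.5791 0.011  0.0235] F [-0.  -1.  -2.3] grip 0.0176
gap 16.5 end x 21.5 49.0 advance 21.6 head z -30.8
[[15.800000190734863, 40.0], [15.800000190734863, -39.70000076293945], [53.29999923706055, -39.70000076293945], [53.20000076293945, 40.0]]
```

Tap 3, the same way: the wedge has advanced about 21.6 mm and is still free.

Call:
send_rows(
  deltas=[
    {"tx": -0.05, "ty": 0.7, "tz": 0, "rx": 0, "ry": 0, "rz": 0},
    {"tx": -0.1, "ty": 1.4, "tz": 0, "rx": 0, "ry": 0, "rz": 0},
    {"tx": -0.1, "ty": 2.1, "tz": 0, "rx": 0, "ry": 0, "rz": 0},
    {"tx": -0.1, "ty": 2.5, "tz": 0, "rx": 0, "ry": 0, "rz": 0},
  ],
)

```text
time: 11.78
position: [0.5708, -0.0141, 0.0235]
tool_rot: [0.99, -0.142, -0.0, -0.0]
ft_force: [-0.5, 3.5, -3.5]
grip_width: 0.0175
```

Call:
send_rows(
  deltas=[
    {"tx": 0, "ty": -1, "tz": 0, "rx": 0, "ry": 0, "rz": 0},
    {"tx": 0, "ty": -1.5, "tz": 0, "rx": 0, "ry": 0, "rz": 0},
    {"tx": 0, "ty": -1.5, "tz": 0, "rx": 0, "ry": 0, "rz": 0},
  ],
)

```text
time: 12.03
position: [0.5759, 0.0021, 0.0236]
tool_rot: [0.99, -0.141, 0.0, -0.0]
ft_force: [-0.0, 0.3, -4.4]
grip_width: 0.0176
```

```bash
python3 - <<'E'
from h import *
wcheck('w11')
E
```

```text
t 12.13 pos [0.5756 0.0017 0.0236] F [ 0.1 -0.2 -2.8] grip 0.0172
gap 16.7 end x 22.4 49.9 advance 31.7 head z -30.9
[[16.0, 39.79999923706055], [16.100000381469727, -40.099998474121094], [53.29999923706055, -40.0], [53.20000076293945, 39.900001525878906]]
```

Call:
send_rows(
  deltas=[
    {"tx": 0, "ty": 0.7, "tz": 0, "rx": 0, "ry": 0, "rz": 0},
    {"tx": -0.05, "ty": 1.4, "tz": 0, "rx": 0, "ry": 0, "rz": 0},
    {"tx": -0.05, "ty": 2.0, "tz": 0, "rx": 0, "ry": 0, "rz": 0},
    {"tx": -0.05, "ty": 2.4, "tz": 0, "rx": 0, "ry": 0, "rz": 0},
  ],
)

```text
time: 12.47
position: [0.5679, -0.0222, 0.0235]
tool_rot: [0.99, -0.142, -0.0, -0.0]
ft_force: [-1.1, 12.8, -1.9]
grip_width: 0.018
```

Call:
send_rows(
  deltas=[
    {"tx": 0, "ty": -1, "tz": 0, "rx": 0, "ry": 0, "rz": 0},
    {"tx": 0, "ty": -1.5, "tz": 0, "rx": 0, "ry": 0, "rz": 0},
    {"tx": 0, "ty": -1.5, "tz": 0, "rx": 0, "ry": 0, "rz": 0},
  ],
)

```text
time: 12.72
position: [0.5728, -0.0066, 0.0236]
tool_rot: [0.99, -0.141, 0.0, 0.0]
ft_force: [0.2, 0.3, -2.9]
grip_width: 0.0176
```

```bash
python3 - <<'E'
from h import *
wcheck('w12')
E
```

```text
t 12.82 pos [ 0.5726 -0.0071  0.0236] F [-0.3 -0.1 -2.9] grip 0.0174
gap 15.4 end x 23.3 50.3 advance 39.7 head z -30.9
[[15.800000190734863, -39.900001525878906], [53.099998474121094, -40.0], [53.400001525878906, 39.79999923706055], [16.0, 39.900001525878906]]
```

Force is rising (about 13 N at the peak), so the tray is being nipped. Smaller taps from here: about 3 mm past contact.

Call:
send_rows(
  deltas=[
    {"tx": 0, "ty": 0.6, "tz": 0, "rx": 0, "ry": 0, "rz": 0},
    {"tx": 0, "ty": 1.2, "tz": 0, "rx": 0, "ry": 0, "rz": 0},
    {"tx": 0, "ty": 1.75, "tz": 0, "rx": 0, "ry": 0, "rz": 0},
  ],
)

```text
time: 13.07
position: [0.5671, -0.0228, 0.0235]
tool_rot: [0.99, -0.143, -0.0, -0.002]
ft_force: [7.2, 28.5, -0.3]
grip_width: 0.0174
```

Call:
send_rows(
  deltas=[
    {"tx": 0, "ty": -1, "tz": 0, "rx": 0, "ry": 0, "rz": 0},
    {"tx": 0, "ty": -1.5, "tz": 0, "rx": 0, "ry": 0, "rz": 0},
    {"tx": 0, "ty": -1.5, "tz": 0, "rx": 0, "ry": 0, "rz": 0},
  ],
)

```text
time: 13.32
position: [0.5718, -0.0095, 0.0235]
tool_rot: [0.99, -0.141, 0.0, 0.0]
ft_force: [0.0, 0.2, -2.4]
grip_width: 0.0176
```

```bash
python3 - <<'E'
from h import *
wcheck('w13')
E
```

```text
t 13.42 pos [ 0.5717 -0.01    0.0235] F [-0.2  0.6 -3.3] grip 0.0175
gap 12.5 end x 23.0 50.5 advance 39.8 head z -30.9
[[16.0, 39.70000076293945], [16.0, -40.099998474121094], [53.29999923706055, -40.099998474121094], [53.20000076293945, 39.70000076293945]]
```

At 28 N the wedge no longer moved (39.7 to 39.8 mm). One more light confirming tap.

Call:
send_rows(
  deltas=[
    {"tx": 0, "ty": 0.5, "tz": 0, "rx": 0, "ry": 0, "rz": 0},
    {"tx": 0, "ty": 1.0, "tz": 0, "rx": 0, "ry": 0, "rz": 0},
    {"tx": 0, "ty": 1.4, "tz": 0, "rx": 0, "ry": 0, "rz": 0},
  ],
)

```text
time: 13.67
position: [0.5673, -0.0226, 0.0235]
tool_rot: [0.99, -0.142, -0.001, -0.001]
ft_force: [4.5, 20.7, -1.1]
grip_width: 0.0176
```

Call:
send_rows(
  deltas=[
    {"tx": 0, "ty": -1, "tz": 0, "rx": 0, "ry": 0, "rz": 0},
    {"tx": 0, "ty": -2, "tz": 0, "rx": 0, "ry": 0, "rz": 0},
    {"tx": 0, "ty": -3, "tz": 0, "rx": 0, "ry": 0, "rz": 0},
    {"tx": 0, "ty": -3, "tz": 0, "rx": 0, "ry": 0, "rz": 0},
  ],
)

```text
time: 14.0
position: [0.5768, 0.0073, 0.0236]
tool_rot: [0.99, -0.141, 0.0, -0.0]
ft_force: [0.3, -1.2, -3.0]
grip_width: 0.0177
```

```bash
python3 - <<'E'
from h import *
wcheck('w14')
s=cam('scene'); save('s14',cv2.resize(s['color'][150:290,180:400],None,fx=3,fy=3))
E
```

```text
t 14.1 pos [0.5763 0.0062 0.0235] F [ 0.2 -0.9 -2.9] grip 0.0175
gap 29.5 end x 22.9 50.5 advance 39.6 head z -30.8
[[15.399999618530273, 39.79999923706055], [16.200000762939453, -40.29999923706055], [53.70000076293945, -39.900001525878906], [53.0, 40.099998474121094]]
```

View pics/w14.png

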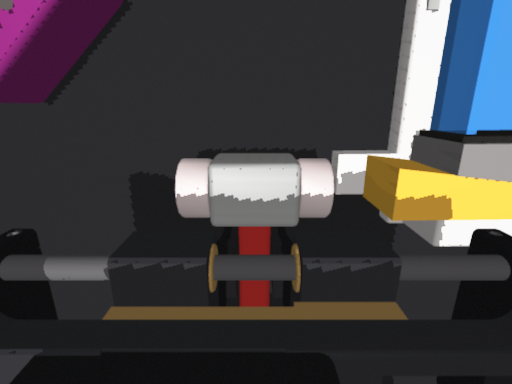

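View pics/s14.png

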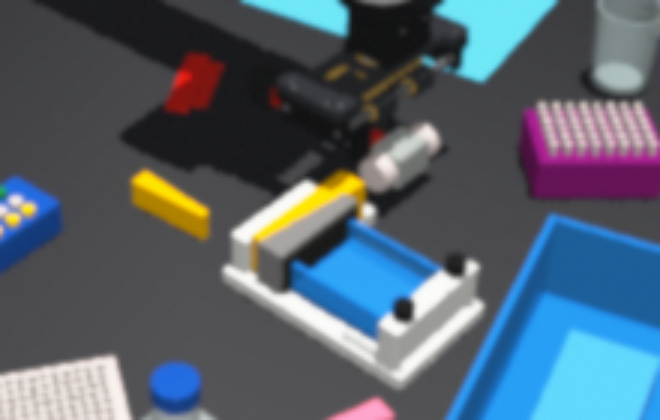

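The scene shows the wedge well in and the gate against the tray. Two taps at 20–28 N gave no further advance, so it is tight. Now returning the mallet to its original place.

Call:
send_rows(
  deltas=[
    {"tx": 0, "ty": -1, "tz": -1, "rx": 0, "ry": 0, "rz": 0},
    {"tx": 0, "ty": -2.5, "tz": -3, "rx": 0, "ry": 0, "rz": 0},
    {"tx": 0, "ty": -5, "tz": -5, "rx": 0, "ry": 0, "rz": 0},
    {"tx": 0, "ty": -8, "tz": -6, "rx": 0, "ry": 0, "rz": 0},
    {"tx": 0, "ty": -11, "tz": -6, "rx": 0, "ry": 0, "rz": 0},
  ],
)

```text
time: 14.57
position: [0.6093, 0.1113, 0.0864]
tool_rot: [0.99, -0.142, 0.003, -0.0]
ft_force: [0.9, -1.0, -2.9]
grip_width: 0.0171
```

```bash
python3 - <<'E'
from h import *
delta([.4965,.3042,.05],.127)
E
```

```text
t 14.57 d cm [-16.28 -15.32   3.58] r [-1.000e-04 -5.400e-03 -4.129e-01] | 22.64
```

Call:
send_rows(
  deltas=[
    {"tx": -2.5, "ty": -2.4, "tz": 0, "rx": 0, "ry": 0, "rz": -0.06},
    {"tx": -5, "ty": -4.8, "tz": 0, "rx": 0, "ry": 0, "rz": -0.13},
    {"tx": -7.5, "ty": -7.2, "tz": 0.2, "rx": 0, "ry": 0, "rz": -0.2},
    {"tx": -10, "ty": -9.5, "tz": 0.4, "rx": 0, "ry": 0, "rz": -0.27},
    {"tx": -12.5, "ty": -11.8, "tz": 0.8, "rx": 0, "ry": 0, "rz": -0.34},
  ],
)

```text
time: 14.98
position: [0.5194, 0.2603, 0.0757]
tool_rot: [1.0, 0.029, 0.0, 0.0]
ft_force: [1.1, 0.6, -2.7]
grip_width: 0.0176
```

```bash
python3 - <<'E'
from h import *
delta([.4965,.3042,.05],.127)
E
```

```text
t 14.98 d cm [-2.03 -4.52  2.57] r [ 0.0001 -0.0005 -0.0683] | 5.58
```

Call:
send_rows(
  deltas=[
    {"tx": -1, "ty": -2, "tz": 0.8, "rx": 0, "ry": 0, "rz": -0.04},
    {"tx": -1.8, "ty": -3.9, "tz": 1.8, "rx": 0, "ry": 0, "rz": -0.068},
    {"tx": -2, "ty": -4.5, "tz": 2.6, "rx": 0, "ry": 0, "rz": -0.068},
    {"tx": -2, "ty": -4.5, "tz": 2.6, "rx": 0, "ry": 0, "rz": -0.068},
  ],
)

```text
time: 15.32
position: [0.4956, 0.3039, 0.0479]
tool_rot: [0.998, 0.063, -0.002, 0.001]
ft_force: [-0.4, -0.3, -3.5]
grip_width: 0.0177
```

```bash
python3 - <<'E'
from h import *
c=cam('wrist'); save('w15',c['color'])
delta([.4965,.3042,.006],.127)
E
```

```text
t 15.37 d cm [-0.02 -0.13  4.27] r [ 0.001   0.002  -0.0023] | 4.27
```

View pics/w15.png

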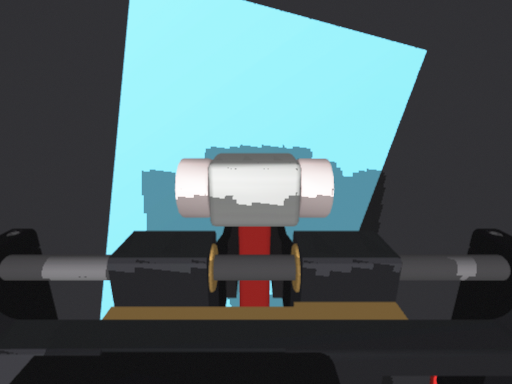

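The mallet is over the mat, with the head at (255,188). Lowering it.

Call:
send_rows(
  deltas=[
    {"tx": 0, "ty": -0.1, "tz": 1.5, "rx": 0, "ry": 0, "rz": 0},
    {"tx": 0, "ty": -0.1, "tz": 3, "rx": 0, "ry": 0, "rz": 0},
    {"tx": 0, "ty": -0.1, "tz": 3.8, "rx": 0, "ry": 0, "rz": 0},
    {"tx": 0, "ty": -0.1, "tz": 4.1, "rx": 0, "ry": 0, "rz": 0},
    {"tx": 0, "ty": -0.1, "tz": 4.2, "rx": 0, "ry": 0, "rz": 0},
  ],
)

```text
time: 15.78
position: [0.4981, 0.3032, 0.0072]
tool_rot: [0.998, 0.061, -0.0, 0.0]
ft_force: [-0.4, 0.1, -2.5]
grip_width: 0.0175
```

Call:
send_rows(
  deltas=[
    {"tx": 0, "ty": 0, "tz": 0, "rx": 0, "ry": 0, "rz": 0},
    {"tx": 0, "ty": 0, "tz": 0, "rx": 0, "ry": 0, "rz": 0},
  ],
)

```text
time: 15.95
position: [0.4984, 0.3041, 0.0082]
tool_rot: [0.998, 0.062, 0.001, -0.0]
ft_force: [0.5, -0.1, -2.3]
grip_width: 0.0176
```

Call:
send_rows(
  deltas=[
    {"tx": 0, "ty": 0, "tz": 0.1, "rx": 0, "ry": 0, "rz": 0},
    {"tx": 0, "ty": 0, "tz": 0.2, "rx": 0, "ry": 0, "rz": 0},
    {"tx": 0, "ty": 0, "tz": 0.22, "rx": 0, "ry": 0, "rz": 0},
  ],
)

```text
time: 16.2
position: [0.4977, 0.3044, 0.0056]
tool_rot: [0.998, 0.062, 0.0, -0.0]
ft_force: [-0.6, 0.8, -3.5]
grip_width: 0.0173
```

Call:
send_rows(
  deltas=[
    {"tx": 0, "ty": 0, "tz": 0, "rx": 0, "ry": 0, "rz": 0},
    {"tx": 0, "ty": 0, "tz": 0, "rx": 0, "ry": 0, "rz": 0},
    {"tx": 0, "ty": 0, "tz": 0, "rx": 0, "ry": 0, "rz": 0},
    {"tx": 0, "ty": 0, "tz": 0, "rx": 0, "ry": 0, "rz": 0},
    {"tx": 0, "ty": 0, "tz": 0, "rx": 0, "ry": 0, "rz": 0},
  ],
  claw=6.5,
  squeeze=10,
)

```text
time: 16.62
position: [0.4978, 0.3044, 0.0056]
tool_rot: [0.998, 0.062, 0.0, -0.0]
ft_force: [0.6, -0.3, -0.9]
grip_width: 0.0428
```

Call:
send_rows(
  deltas=[
    {"tx": 0, "ty": 0, "tz": 0, "rx": 0, "ry": 0, "rz": 0},
    {"tx": 0, "ty": 0, "tz": 0, "rx": 0, "ry": 0, "rz": 0},
    {"tx": 0, "ty": 0, "tz": 0, "rx": 0, "ry": 0, "rz": 0},
    {"tx": 0, "ty": 0, "tz": 0, "rx": 0, "ry": 0, "rz": 0},
    {"tx": 0, "ty": 0, "tz": 0, "rx": 0, "ry": 0, "rz": 0},
  ],
)

```text
time: 17.03
position: [0.4976, 0.3043, 0.0054]
tool_rot: [0.998, 0.062, 0.0, -0.0]
ft_force: [-0.4, -0.9, -0.3]
grip_width: 0.0643
```

Call:
send_rows(
  deltas=[
    {"tx": 0, "ty": 0, "tz": -1, "rx": 0, "ry": 0, "rz": 0},
    {"tx": 0, "ty": 0, "tz": -3, "rx": 0, "ry": 0, "rz": 0},
    {"tx": 0, "ty": 0, "tz": -6, "rx": 0, "ry": 0, "rz": 0},
    {"tx": 0, "ty": 0, "tz": -9, "rx": 0, "ry": 0, "rz": 0},
    {"tx": 0, "ty": 0, "tz": -12, "rx": 0, "ry": 0, "rz": 0},
  ],
)

```text
time: 17.45
position: [0.4972, 0.3041, 0.127]
tool_rot: [0.998, 0.062, -0.0, 0.0]
ft_force: [0.5, -0.3, 0.3]
grip_width: 0.0652
```

Call:
send_rows(
  deltas=[
    {"tx": 0, "ty": 0, "tz": -3, "rx": 0, "ry": 0, "rz": 0},
    {"tx": 0, "ty": 0, "tz": -6, "rx": 0, "ry": 0, "rz": 0},
    {"tx": -1, "ty": 0, "tz": -9, "rx": 0, "ry": 0, "rz": 0},
    {"tx": -2, "ty": 0, "tz": -12, "rx": 0, "ry": 0, "rz": 0},
    {"tx": -2, "ty": 0, "tz": -12, "rx": 0, "ry": 0, "rz": 0},
  ],
)

```text
time: 17.87
position: [0.4791, 0.303, 0.2524]
tool_rot: [0.998, 0.062, 0.005, -0.002]
ft_force: [-0.5, -0.7, 0.2]
grip_width: 0.0652
```

```bash
python3 - <<'E'
from h import *
print(robot.get_obs()['position'],robot.get_obs()['time'])
c=cam('wrist'); c=cam('wrist'); t=cam('top'); s=cam('scene'); save('w16',c['color']); save('t16',t['color']); save('s16',s['color'])
P=cloud(t); h=cv2.cvtColor(t['color'],cv2.COLOR_RGB2HSV)
t0=dict(np.load('top0.npz'));h0=cv2.cvtColor(t0['color'],cv2.COLOR_RGB2HSV);P0=cloud(t0)
yaw=-.285; ey=np.array([-np.sin(yaw),np.cos(yaw)])
for hh,PP in ((h0,P0),(h,P)):
    m=(hh[...,0]>12)&(hh[...,0]<32)&(hh[...,1]>120)&(PP[...,2]>.04)&(np.hypot(PP[...,0]-.58,PP[...,1]+.09)<.1)
    a=(PP[m][:,:2]-[.6043,-.0325])@ey*1e3; print(m.sum(),np.percentile(a,[1,50,99]))
E
```

```text
[0.47912285 0.30301211 0.25235144] 17.8667
258 [-119.62659626  -48.28276079   -2.63015658]
210 [-159.01574022  -86.87506904  -44.94362852]
```

View pics/w16.png

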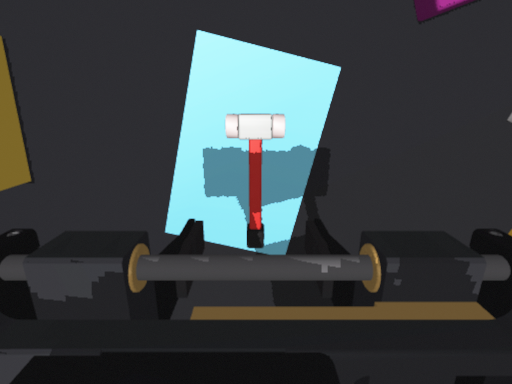

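View pics/t16.png

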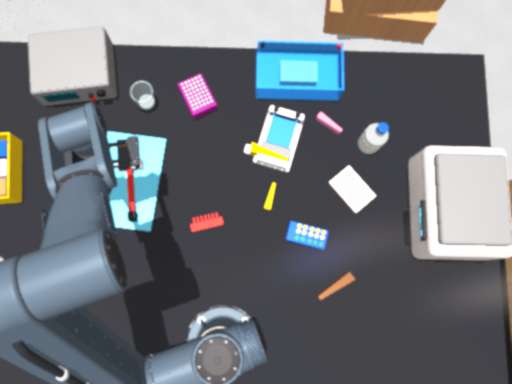

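View pics/s16.png

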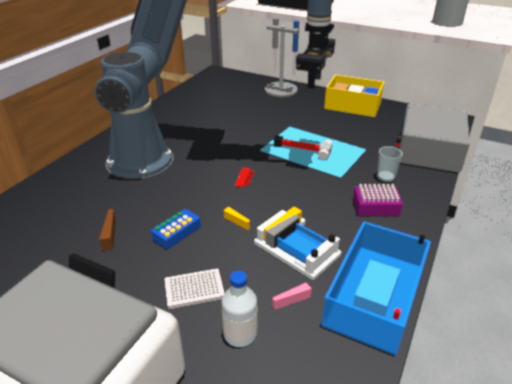

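The mallet lies fully on the mat, with the butt at wrist pixel (255,235). The wedge is still in by about 40 mm in the top view, the bystanders have not moved and the gripper is clear. Handing in.

```bash
python3 -c "
from h import *
print(robot.get_obs()['joint_velocities'].round(3)); print(robot.hand_in())"
```

```text
[-0.002  0.026  0.007  0.001 -0.001  0.001]
the job is handed in; nothing more can be done
None
```

I drove the wedge in with six separate light taps and laid the mallet back on the blue mat where it had been. The job was handed in at about 18 s.

- **Tapping:** I tapped at about 50–85 mm/s with the face on the mallet's -y side. The first four taps advanced the wedge to about 11, 22, 32 and 40 mm. The last two peaked at roughly 29 N and 21 N and moved it no further (39.8 and 39.6 mm).
- **Last checks:** The top camera put the wedge about 39–42 mm in from the start after I let go of the mallet. The whole mallet was on the mat, the gripper was open and clear at 25 cm, and the other lab things looked unmoved in the pictures.
- **Not checked:** I did not measure the tray's remaining play directly; I judged it clamped because the wedge stopped under those forces. The peak forces are the values at the end of each tap, so a shorter spike could have gone unseen.

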